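# Clear the worktop and set the cheese guide

### The job

Clear the worktop for portioning the cheese: lower every tomato gently into the deep rectangular pan and every onion gently into the deep round pot, setting each one down on the bottom rather than dropping it. Then lay the straightedge flat on the worktop with its ruled edge flush against the long face of the cheese block nearest the robot, reaching past both ends of the block, and let go. Leave the other things on the table where they are.

Things in the scene. Friction and masses are not known exactly. Their poses are not given: they have to be found in the camera images.
- tomato1_center (a point): A ripe red tomato with a green star on top, or None when absent: flattened ball, 56 mm across, 48 mm tall, 75 to 130 g, standing on a small flat base 30 mm across. This point is its centre, 24 mm above its underside; z is its stalk axis.
- tomato2_center (a point): A ripe red tomato with a green star on top, or None when absent: flattened ball, 56 mm across, 48 mm tall, 75 to 130 g, standing on a small flat base 30 mm across. This point is its centre, 24 mm above its underside; z is its stalk axis.
- tomato3_center (a point): A ripe red tomato with a green star on top, or None when absent: flattened ball, 56 mm across, 48 mm tall, 75 to 130 g, standing on a small flat base 30 mm across. This point is its centre, 24 mm above its underside; z is its stalk axis.
- onion1_center (a point): A brown onion, or None when absent: ball 58 mm across at 25 mm up, narrowing to a thin neck, 66 mm tall, 90 to 156 g, standing on a small flat base 30 mm across. This point is the middle of its belly, 26 mm above its underside; z is its neck axis.
- onion2_center (a point): A brown onion, or None when absent: ball 58 mm across at 25 mm up, narrowing to a thin neck, 66 mm tall, 90 to 156 g, standing on a small flat base 30 mm across. This point is the middle of its belly, 26 mm above its underside; z is its neck axis.
- onion3_center (a point): A brown onion, or None when absent: ball 58 mm across at 25 mm up, narrowing to a thin neck, 66 mm tall, 90 to 156 g, standing on a small flat base 30 mm across. This point is the middle of its belly, 26 mm above its underside; z is its neck axis.
- pan: Deep rectangular steel catering pan, fixed: outside 265 mm along its x, 155 mm along its y, rim 75 mm above the table, walls 4 mm (a rim lip makes it 13 mm longer and 11 mm wider). Its origin is the centre of its underside, on the table. Its inner floor is the drain plate, top 8 mm above the table.
- pot: Deep round steel pot, fixed: 188 mm outside diameter, wall 4 mm, rim 75 mm above the table, two side handles along its y. Its origin is the centre of its underside, on the table. Its inner floor is the drain plate, top 8 mm above the table.
- cheese: Block of pale yellow cheese that stays fixed on the worktop: 70 mm along its x, 150 mm along its y, 45 mm high. Its origin is the centre of its underside. The long face that looks to its -x (towards the robot) lies at x = -35 mm. The sheet of paper under it has no thickness that matters.
- cheese_face (a point): Centre of the long face of the cheese block that looks towards the robot (-x of the block), 22.5 mm above the worktop; axes as the block's.
- guide_grip (a point): Aluminium straightedge with a black grip rib, 165 to 286 g. Blade: 200 mm along its y, 64 mm along its x, 5 mm thick, lying flat on the worktop. Rib: 90 mm along y, 14 mm along x, from 5 to 33 mm above the worktop. This point is the centre of the rib, 19 mm above the blade's underside. The rib is 42 mm from the front edge (+x, the ruled edge to be laid against the cheese) and 22 mm from the back edge (-x).
- guide_edge_left (a point): The straightedge's ruled front edge at its +y end, 100 mm from its middle, half-way up the 5 mm blade.
- guide_edge_right (a point): The straightedge's ruled front edge at its -y end, 100 mm from its middle, half-way up the 5 mm blade.
- dip_tub: Bystander, not to be disturbed: small white tub of yellow dip, 68 mm across the rim, 45 mm tall; origin at the centre of its underside.
- table_spoon: Bystander: spoon lying flat near the robot, about 200 mm long; origin near its middle, on the table.
- spice_jar: Bystander: jar 48 mm across, 100 mm tall; origin at the centre of its underside.
- oil_bottle: Bystander: bottle 60 mm across, 160 mm tall; origin at the centre of its underside.

How it is judged:
On the way, in this order (a step that is already met when the one before it is completed fails the run):
1. every tomato present rests in the pan and every onion present rests in the pot, let go (x of tomato1_center in the frame of pan between -0.128 and 0.128 m and y of tomato1_center in the frame of pan between -0.073 and 0.073 m and z of each of tomato1_center, tomato2_center, tomato3_center in the frame of pan below 0.07 m and linear speed of each of tomato1, tomato2, tomato3, onion1, onion2, onion3 below 0.05 m/s and contact force between the fingers and tomato1 below 0.1 N and x of tomato2_center in the frame of pan between -0.128 and 0.128 m and y of tomato2_center in the frame of pan between -0.073 and 0.073 m and contact force between the fingers and tomato2 below 0.1 N and x of tomato3_center in the frame of pan between -0.128 and 0.128 m and y of tomato3_center in the frame of pan between -0.073 and 0.073 m and contact force between the fingers and tomato3 below 0.1 N and horizontal distance between each of onion1_center, onion2_center, onion3_center and pot below 0.088 m and z of each of onion1_center, onion2_center, onion3_center in the frame of pot below 0.07 m and contact force between the fingers and onion1 below 0.1 N and contact force between the fingers and onion2 below 0.1 N and contact force between the fingers and onion3 below 0.1 N), for 0.2 s.
2. the straightedge lies flat and flush against the cheese block's near long face, let go (x of guide_edge_left in the frame of cheese between -0.0385 and -0.032 m and height (world z) of each of guide_edge_left, guide_edge_right below 0.007 m and x of guide_edge_right in the frame of cheese between -0.0385 and -0.032 m and y of guide_grip in the frame of cheese between -0.03 and 0.03 m and linear speed of guide below 0.03 m/s and contact force between the fingers and guide below 0.1 N), for 0.2 s.
At the end, for the whole second after the job is handed in: Each tomato present rests in the pan, each onion in the pot, centres below the rim; straightedge flat on the worktop, both ends of its ruled edge within 3.5 mm of the plane of the cheese's near face, its middle within 30 mm of the block's along the face; all released, at rest (all of step 1 and all of step 2); the robot touches nothing.
It fails at once if a tomato or onion is dropped in its container: it falls through it at over 0.55 m/s ((x of tomato1_center in the frame of pan between -0.128 and 0.128 m and y of tomato1_center in the frame of pan between -0.073 and 0.073 m and z of tomato1_center in the frame of pan between 0.042 and 0.095 m and linear speed of tomato1 above 0.55 m/s) or (x of tomato2_center in the frame of pan between -0.128 and 0.128 m and y of tomato2_center in the frame of pan between -0.073 and 0.073 m and z of tomato2_center in the frame of pan between 0.042 and 0.095 m and linear speed of tomato2 above 0.55 m/s) or (x of tomato3_center in the frame of pan between -0.128 and 0.128 m and y of tomato3_center in the frame of pan between -0.073 and 0.073 m and z of tomato3_center in the frame of pan between 0.042 and 0.095 m and linear speed of tomato3 above 0.55 m/s) or (horizontal distance between onion1_center and pot below 0.088 m and z of onion1_center in the frame of pot between 0.042 and 0.095 m and linear speed of onion1 above 0.55 m/s) or (horizontal distance between onion2_center and pot below 0.088 m and z of onion2_center in the frame of pot between 0.042 and 0.095 m and linear speed of onion2 above 0.55 m/s) or (horizontal distance between onion3_center and pot below 0.088 m and z of onion3_center in the frame of pot between 0.042 and 0.095 m and linear speed of onion3 above 0.55 m/s)).
It fails at once if a bystander (dip tub, spoon, spice jar, bottle) is moved more than 30 mm (distance of any of dip_tub, table_spoon, spice_jar, oil_bottle from where it was at the start of the episode above 0.03 m).
Of tomato1, tomato2, tomato3, onion1, onion2, onion3 only 4 to 6 are there at a start; the rules pass over those that are not, and their reading is None.
At some moment in a run one of tomato1, tomato2, tomato3, onion1, onion2, onion3, guide may be knocked a few centimetres aside while the robot is not near it.
It also fails if it takes over 210 s, if anything falls off the work surface, if the arm or the gripper's body presses on something with over 40 N, if the wrist force passes 120 N, or if a joint passes its speed limit or range.

### The arm

A 7-joint arm with a two-finger parallel gripper is mounted at the origin on the work surface. World frame = base frame: x ahead of the robot, y to its left, z up, the work surface at z = 0. Lengths are in m, angles in rad, forces in N, time in s.
With the tool pointing down it reaches from about 0.425 to 0.825 m from the base axis. Payload 3.6 kg.
Tool frame: the origin (TCP) lies midway between the tips of the shut fingers; the grasp point (between the pads) lies robot.hold_point_z behind it (robot.hold_point_z is the distance from the TCP to the grasp point, in m); z points along the fingers, y is the line along which they close (so a half turn about z gives the same grasp; the last joint's range is limited). The gripper opens to 85 mm and grips with 20 to 120 N. Pads are 22 mm wide; open, the fingers measure 114 mm over their backs; the gripper's body (76 mm by 85 mm) begins 54 mm behind the grasp point. The pads swing forward as they close: fully open they stand 13 mm farther back than shut.
Start: joints at [1.169, 0.615, -0.013, 1.423, 0.008, 1.103, -0.04], TCP at [0.238, -0.605, 0.231] pointing down, gripper open.
Joint ranges: [-3.12, 3.12], [-0.3, 2.06], [-1.34, 1.32], [0.26, 2.42], [-1.36, 4.5], [0.01, 1.98], [-2.84, 2.84]. Speed limits (rad/s): [2.79, 2.79, 3.14, 3.14, 3.14, 3.14, 3.14].

### API

Orientations are given as a unit quaternion [x, y, z, w].
In Python, from workcell import robot gives the robot as it stands.
- The arm moves only by the shell command python3 -m jog 'ROWS' [OPENING]. ROWS is JSON, a list that holds one entry, the list of rows, each a list of 6 numbers: the shift along the world's x, y, z scaled (see below), then the turn, a rotation vector about the world's x, y, z scaled (see below). A call has 1 to 20 rows; each row shifts and turns the commanded pose from where the row before left it; what a row does not reach is not made up. The controller multiplies each number of a shift by 0.3 m and each number of a turn by 90 degrees. A row lasts 1/12 s, in which the tool goes at most 41.7 mm and 7.16 degrees, less where a joint would pass 70% of its speed; a pose out of reach is approached as far as the arm can. A call with a number of a shift or a turn outside -1 to 1 is refused whole. A call with a gripper value outside its range is refused whole. OPENING is the closure, from 0 (fully open) to 1 (shut), set as the call begins (- or left out, the last holds). The fingers move at their own pace and stop on an object; the grip force is fixed at half the most. Time passes only in rows, so rows that do not move let the fingers close. It gives the time, the measured TCP pose, the force, the opening and the grip force at its end, in the units of the state.
- robot.sense(): the state, without advancing time (a new reading comes with each control period).
- robot.capture(name): name is "scene" or "top"; returns a dict with "image" (420x560x3 uint8, red, green, blue), "camera_matrix" (3x3 intrinsics, pixels), "R" (3x3) and "t" (3): a world point X has camera coordinates R X + t. Camera axes: x right, y down, z forward; pixel columns grow to the right and rows downward; lengths in m; the calibration is good to about 2 mm. A picture is of the moment at which its call begins. There is no depth.
- robot.job_done(): hands the job in; it is judged then, once.
The state is a dict: "t": time; "joint_pos": joint angles; "qvel": joint speeds; "joint_torque": joint torques, N m; "tool_pos": TCP position; "eef_rot": TCP orientation; "force": force on the tool from outside, world axes, zero at the start; "moment": the same for the moment, N m; "grip_width": finger opening in m; "gripper_force": force on a finger pad.
Only numpy, scipy, OpenCV 4.12 (cv2) and the standard library are available. Lean on these libraries where they do the work, as an engineer would, in place of code of your own. Each camera call takes 0.05 s, during which the arm holds its last target. There are 200 camera calls.

## Working session

There is one attempt and no reset: what is moved stays moved. The work goes in short steps, Python scripts to look and compute and a shell command to move; the robot and the scene stay as the last step left them, time stands still between calls to the robot, and variables do not carry over. Pictures are saved under pics/ and viewed, at most 14 in all, crops included, and the job is handed in when it is done.

```bash
mkdir -p pics; ls
python3 - <<'E'
from workcell import robot
import cv2
s=robot.sense(); print({k:s[k] for k in('t','tool_pos','eef_rot','force','grip_width')},robot.hold_point_z)
for n in('scene','top'):
    c=robot.capture(n); cv2.imwrite(f'pics/{n}0.png',c['image'][:,:,::-1]); print(n,c['camera_matrix'],c['R'],c['t'])
E
```

```text
pics
{'t': 0.0, 'tool_pos': array([ 0.23768094, -0.60414808,  0.23010116]), 'eef_rot': array([ 9.82486847e-01,  1.86327325e-01, -2.58423929e-04, -1.28696571e-03]), 'force': array([-0.76510906, -0.60788352, -0.54091472]), 'grip_width': 0.08561089010862494} 0.0187
scene [[525.48064083   0.         278.00922724]
 [  0.         525.48064083 222.85716219]
 [  0.           0.           1.        ]] [[ 0.18870144  0.98201298  0.00650131]
 [ 0.49945578 -0.09027003 -0.86162361]
 [-0.8455387   0.16583674 -0.50750615]] [-0.09800869 -0.22585319  1.55885273]
top [[393.78867537   0.         282.96342507]
 [  0.         393.78867537 207.54606434]
 [  0.           0.           1.        ]] [[-0.02300148 -0.99956557 -0.01842852]
 [-0.99483887  0.02470711 -0.09841333]
 [ 0.09882589  0.01606976 -0.99497498]] [0.01067534 0.54164174 0.86121031]
```

View pics/top0.png

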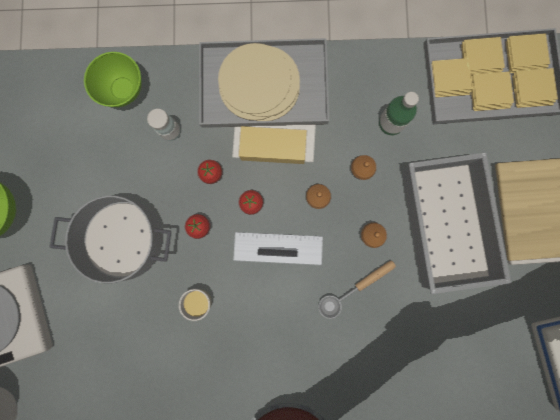

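View pics/scene0.png

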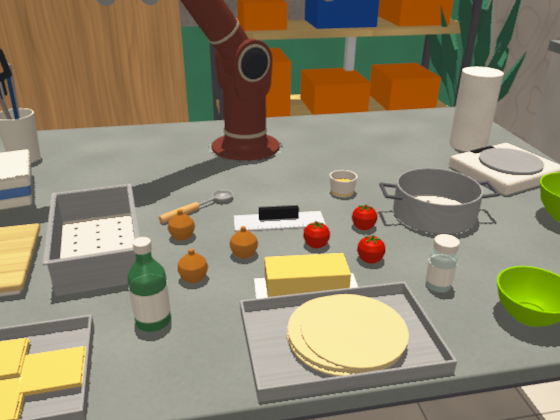

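The top view shows tomatoes at about (209,172), (251,202) and (197,226), onions at (364,167), (318,196) and (374,235), and the pot at (118,238). The pan is at (458,222), the cheese at (273,145), the straightedge at (278,249), the tub at (195,305), the spoon at (345,300) and the bottle at (398,115). The scene view agrees.

```bash
cat > h.py <<'E'
import cv2, numpy as np
from workcell import robot
def ray(c,px,z):
    K,R,t=c['camera_matrix'],c['R'],c['t']
    C=-R.T@t; d=R.T@np.linalg.solve(K,[px[0],px[1],1.]); return C+d*(z-C[2])/d[2]
def blobs(c,kind,amin=60):
    hsv=cv2.cvtColor(c['image'],cv2.COLOR_RGB2HSV); h,s,v=cv2.split(hsv)
    m={'tom':((h<5)|(h>172))&(s>170)&(v>90),'on':(h>=6)&(h<=14)&(s>150)&(v>60),'cheese':(h>17)&(h<30)&(s>80)&(v>120),
       'rib':(v<45)}[kind].astype(np.uint8)
    m=cv2.morphologyEx(m,cv2.MORPH_CLOSE,np.ones((5,5)))
    return [k for k in cv2.findContours(m,cv2.RETR_EXTERNAL,cv2.CHAIN_APPROX_NONE)[0] if cv2.contourArea(k)>amin]
def cen(k): return np.array(cv2.minEnclosingCircle(k)[0])
def veg(c=None,ret=False):
    c=c or robot.capture('top')
    for kind,z in(('tom',.024),('on',.026)):
        for k in blobs(c,kind):
            (u,v),r=cv2.minEnclosingCircle(k)
            if 100<u<560 and 100<v<330 and r<25: print(kind,np.round((u,v,r),1),ray(c,(u,v),z)[:2].round(3))
E
python3 - <<'E'
from h import *
c=robot.capture('top'); np.set_printoptions(suppress=True)
veg(c)
for k in blobs(c,'cheese',300):
    r=cv2.minAreaRect(k)
    if 230<r[0][0]<320 and 100<r[0][1]<180:
        print('cheese top',[ray(c,p,.045)[:2].round(3) for p in cv2.boxPoints(r)])
for k in blobs(c,'rib',100):
    r=cv2.minAreaRect(k)
    if 250<r[0][0]<310 and 230<r[0][1]<270: print('rib',r,[ray(c,p,.033)[:2].round(3) for p in cv2.boxPoints(r)])
print('blade',[ray(c,p,.005)[:2].round(3) for p in [(237,233),(323,236),(321,264),(234,261)]])
print('pot rim L,R,T,B',[ray(c,p,.075)[:2].round(3) for p in[(67,238),(158,238),(112,195),(112,281)]])
print('pan rim',[ray(c,p,.075)[:2].round(3) for p in[(409,162),(486,153),(510,280),(431,292)]])
print('pan floor',[ray(c,p,.008)[:2].round(3) for p in[(415,168),(470,163),(487,273),(433,279)]])
print('tub',ray(c,(195,305),.045),'jar top',ray(c,(158,118),.1),'bottle top',ray(c,(411,99),.16))
print('spoon',ray(c,(330,306),.01),ray(c,(394,265),.01))
cv2.imwrite('pics/crop1.png',cv2.resize(c['image'][140:300,180:520,::-1],None,fx=2.35,fy=2.35,interpolation=cv2.INTER_CUBIC))
E
```

```text
tom [196.8 225.6  10.5] [0.506 0.193]
tom [249.2 201.5   9.5] [0.558 0.074]
tom [209.1 171.6  10.5] [0.629 0.165]
cheese top [array([0.651, 0.095]), array([0.728, 0.089]), array([ 0.714, -0.058]), array([ 0.637, -0.051])]
blade [array([0.488, 0.105]), array([ 0.476, -0.092]), array([ 0.413, -0.085]), array([0.424, 0.113])]
pot rim L,R,T,B [array([0.483, 0.46 ]), array([0.478, 0.264]), array([0.573, 0.365]), array([0.39 , 0.361])]
pan rim [array([ 0.628, -0.275]), array([ 0.643, -0.44 ]), array([ 0.374, -0.47 ]), array([ 0.353, -0.306])]
pan floor [array([ 0.628, -0.309]), array([ 0.636, -0.436]), array([ 0.385, -0.457]), array([ 0.374, -0.335])]
tub [0.3327372  0.19268663 0.045     ] jar top [0.73257501 0.25810392 0.1       ] bottle top [ 0.73566892 -0.2598418   0.16      ]
spoon [ 0.3194696  -0.10215652  0.01      ] [ 0.40711607 -0.24922676  0.01      ]
```

View pics/crop1.png

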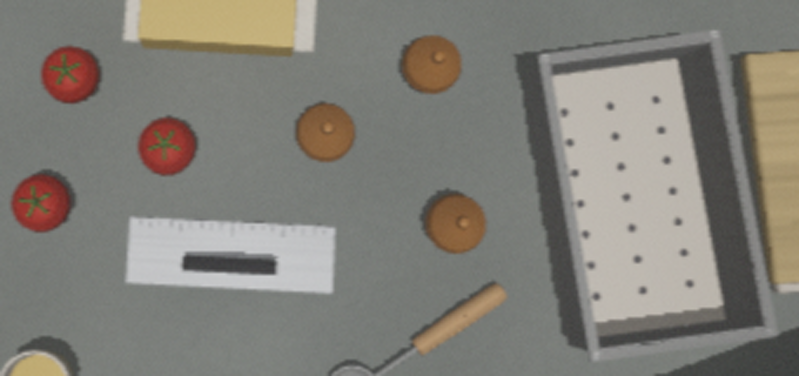

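The crop confirms three tomatoes, three onions with their necks up, and all sizes plausible. The pan centre is about (0.50,-0.373), yaw +6.4°, and the pot centre is about (0.481,0.363). I'll move to tomato 2.

```bash
sed -i "s/h<=14)&(s>150)/h<=18)\&(s>130)/" h.py
python3 -m jog '[[[0.0533,0.113,-0.0167,0,0,-0.0333],[0.0533,0.113,-0.0167,0,0,-0.0333],[0.0533,0.113,-0.0167,0,0,-0.0333],[0.0533,0.113,-0.0167,0,0,-0.0333],[0.0533,0.113,-0.0167,0,0,-0.0333],[0.0533,0.113,-0.0167,0,0,0],[0.0533,0.113,-0.0167,0,0,0],[0.0533,0.113,-0.0167,0,0,0],[0.0533,0.113,-0.0167,0,0,0],[0.0533,0.113,-0.0167,0,0,0],[0.0533,0.113,-0.0167,0,0,0],[0.0533,0.113,-0.0167,0,0,0],[0.0533,0.113,-0.0167,0,0,0],[0.0533,0.113,-0.0167,0,0,0],[0.0533,0.113,-0.0167,0,0,0],[0.0533,0.113,-0.0167,0,0,0],[0.0533,0.113,-0.0167,0,0,0],[0.0533,0.113,-0.0167,0,0,0],[0.0533,0.113,-0.0167,0,0,0],[0.0533,0.113,-0.0167,0,0,0]]]' 0
python3 - <<'E'
from h import *
c=robot.capture('scene'); cv2.imwrite('pics/s1.png',c['image'][:,:,::-1])
for kind,z in(('tom',.024),('on',.026)):
    for k in blobs(c,kind):
        u,v=cen(k)
        if v>140: print(kind,(u,v),ray(c,(u,v),z)[:2].round(3),cv2.contourArea(k))
E
```

```text
t: 1.82
tool_pos: [0.5581, 0.0749, 0.1307]
eef_rot: [0.998, 0.057, -0.0, 0.0]
force: [-0.1, -0.5, -0.3]
grip_width: 0.0855
gripper_force: 0.0
tom (np.float64(370.7257385253906), np.float64(249.08251953125)) [0.628 0.166] 519.5
tom (np.float64(316.0065002441406), np.float64(234.82467651367188)) [0.556 0.073] 431.0
tom (np.float64(364.0769348144531), np.float64(217.07691955566406)) [0.503 0.195] 387.5
on (np.float64(192.5), np.float64(265.5)) [ 0.624 -0.184] 670.0
on (np.float64(243.5), np.float64(242.23333740234375)) [ 0.561 -0.079] 566.0
on (np.float64(181.19798278808594), np.float64(218.31878662109375)) [ 0.441 -0.199] 716.5
```

```bash
python3 -m jog '[[[0,0,-0.08,0,0,0],[0,0,-0.08,0,0,0],[0,0,-0.08,0,0,0],[0,0,-0.08,0,0,0],[0,0,-0.05,0,0,0],[0,0,-0.05,0,0,0],[0,0,0,0,0,0]]]'; python3 -m jog '[[[0,0,0,0,0,0],[0,0,0,0,0,0],[0,0,0,0,0,0],[0,0,0,0,0,0],[0,0,0,0,0,0],[0,0,0,0,0,0],[0,0,0,0,0,0],[0,0,0,0,0,0]]]' 1
```

```text
t: 2.45
tool_pos: [0.5553, 0.0727, 0.0021]
eef_rot: [0.998, 0.057, -0.003, 0.0]
force: [-1.9, -0.2, -0.8]
grip_width: 0.0854
gripper_force: 0.0
t: 3.12
tool_pos: [0.5586, 0.0732, 0.007]
eef_rot: [0.998, 0.057, 0.001, -0.0]
force: [-1.9, -0.4, 6.0]
grip_width: 0.0531
gripper_force: 62.6
```

```bash
python3 -m jog '[[[0,0,0.04,0,0,0],[0,0,0.08,0,0,0],[0,0,0.08,0,0,0],[0,0,0.08,0,0,0],[0,0,0.08,0,0,0],[0,0,0.08,0,0,0],[0.0056,-0.1123,0,0,0,0],[0.0056,-0.1123,0,0,0,0],[0.0056,-0.1123,0,0,0,0],[0.0056,-0.1123,0,0,0,0],[0.0056,-0.1123,0,0,0,0],[0.0056,-0.1123,0,0,0,0],[0.0056,-0.1123,0,0,0,0],[0.0056,-0.1123,0,0,0,0],[0.0056,-0.1123,0,0,0,0],[0.0056,-0.1123,0,0,0,0],[0.0056,-0.1123,0,0,0,0],[0.0056,-0.1123,0,0,0,0],[0.0056,-0.1123,0,0,0,0],[0,0,0,0,0,0]]]'
python3 - <<'E'
from h import *
c=robot.capture('top'); cv2.imwrite('pics/t2.png',c['image'][:,:,::-1]); veg(c)
E
```

```text
t: 4.78
tool_pos: [0.5761, -0.3762, 0.138]
eef_rot: [0.999, 0.051, -0.001, 0.005]
force: [-1.4, -2.4, -1.0]
grip_width: 0.0534
gripper_force: 63.5
tom [196.1 226.4   9.7] [0.504 0.195]
tom [481.5 187.   10. ] [ 0.577 -0.451]
tom [208.9 171.5  10.2] [0.629 0.166]
on [373.9 235.   11.2] [ 0.475 -0.204]
on [194.4 225.2   7.4] [0.507 0.199]
on [318.2 195.8  11.4] [ 0.566 -0.082]
on [207.6 169.3   6.8] [0.634 0.168]
on [363.5 167.   11.7] [ 0.63  -0.187]
```

View pics/t2.png

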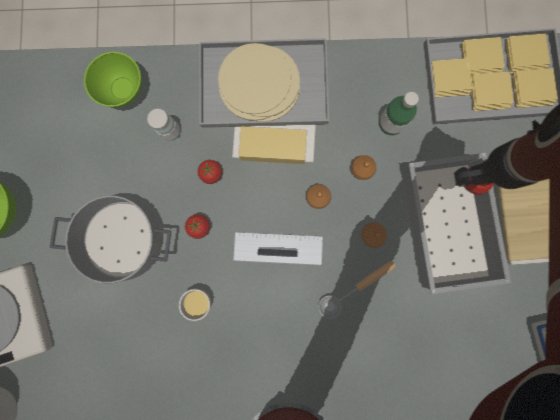

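The tomato is in the gripper above the far end of the pan at about (481,187), and everything else is unmoved.

```bash
python3 -m jog '[[[0,0,0,0,0,0],[0,0,-0.06,0,0,0],[0,0,-0.06,0,0,0],[0,0,-0.06,0,0,0],[0,0,-0.06,0,0,0],[0,0,-0.06,0,0,0],[0,0,-0.03,0,0,0],[0,0,0,0,0,0],[0,0,0,0,0,0]]]'
```

```text
t: 5.58
tool_pos: [0.5802, -0.3634, 0.0384]
eef_rot: [0.998, 0.057, 0.0, -0.0]
force: [0.5, -0.0, -1.1]
grip_width: 0.0533
gripper_force: 63.5
```

```bash
python3 -m jog '[[[0,0,-0.03,0,0,0],[0,0,-0.03,0,0,0],[0,0,-0.013,0,0,0],[0,0,0,0,0,0],[0,0,0,0,0,0]]]';python3 -m jog '[[[0,0,0,0,0,0],[0,0,0,0,0,0],[0,0,0,0,0,0],[0,0,0,0,0,0],[0,0,0,0,0,0]]]' 0.2
```

```text
t: 6.0
tool_pos: [0.5795, -0.3648, 0.016]
eef_rot: [0.998, 0.057, -0.0, -0.0]
force: [0.5, -0.1, -2.2]
grip_width: 0.0531
gripper_force: 63.5
t: 6.42
tool_pos: [0.5798, -0.3649, 0.0165]
eef_rot: [0.998, 0.057, 0.0, 0.0]
force: [-0.4, -0.5, 0.5]
grip_width: 0.0686
gripper_force: 0.0
```

```bash
python3 -m jog '[[[0,0,0.08,0,0,0],[0,0,0.08,0,0,0],[0,0,0.08,0,0,0],[0,0,0.08,0,0,0],[0,0,0.08,0,0,0],[-0.0167,0.1242,0,0,0,0],[-0.0167,0.1242,0,0,0,0],[-0.0167,0.1242,0,0,0,0],[-0.0167,0.1242,0,0,0,0],[-0.0167,0.1242,0,0,0,0],[-0.0167,0.1242,0,0,0,0],[-0.0167,0.1242,0,0,0,0],[-0.0167,0.1242,0,0,0,0],[-0.0167,0.1242,0,0,0,0],[-0.0167,0.1242,0,0,0,0],[-0.0167,0.1242,0,0,0,0],[-0.0167,0.1242,0,0,0,0],[-0.0167,0.1242,0,0,0,0],[-0.0167,0.1242,0,0,0,0],[-0.0167,0.1242,0,0,0,0]]]'
python3 -m jog '[[[0,0,0,0,0,0],[0,0,0,0,0,0],[0,0,0,0,0,0]]]' 0
python3 - <<'E'
from h import *
c=robot.capture('scene')
for kind,z in(('tom',.024),('on',.026)):
    for k in blobs(c,kind):
        u,v=cen(k)
        if v>140: print(kind,(u,v),ray(c,(u,v),z)[:2].round(3),cv2.contourArea(k))
E
```

```text
t: 8.08
tool_pos: [0.5041, 0.1959, 0.1366]
eef_rot: [0.998, 0.057, 0.0, -0.0]
force: [-0.1, -0.1, -0.1]
grip_width: 0.0682
gripper_force: 0.0
t: 8.33
tool_pos: [0.5046, 0.1935, 0.1363]
eef_rot: [0.998, 0.057, 0.0, 0.0]
force: [-0.9, 0.1, 0.6]
grip_width: 0.0854
gripper_force: 0.0
tom (np.float64(370.8016662597656), np.float64(248.65676879882812)) [0.626 0.167] 530.0
tom (np.float64(364.1400146484375), np.float64(217.13999938964844)) [0.504 0.195] 385.0
on (np.float64(192.5), np.float64(265.5)) [ 0.624 -0.184] 671.0
on (np.float64(243.5), np.float64(242.23333740234375)) [ 0.561 -0.079] 566.0
on (np.float64(181.19798278808594), np.float64(218.31878662109375)) [ 0.441 -0.199] 717.5
```

Tomato still at (0.505,0.194); descend to z = 0.007 (−0.129), grip, and carry to mid-slot.

```bash
python3 -m jog '[[[0,0,-0.08,0,0,0],[0,0,-0.08,0,0,0],[0,0,-0.08,0,0,0],[0,0,-0.08,0,0,0],[0,0,-0.06,0,0,0],[0,0,-0.05,0,0,0],[0,0,0,0,0,0]]]'; python3 -m jog '[[[0,0,0,0,0,0],[0,0,0,0,0,0],[0,0,0,0,0,0],[0,0,0,0,0,0],[0,0,0,0,0,0],[0,0,0,0,0,0],[0,0,0,0,0,0],[0,0,0,0,0,0]]]' 1
```

```text
t: 8.97
tool_pos: [0.5032, 0.1907, 0.0046]
eef_rot: [0.998, 0.055, -0.003, 0.002]
force: [-0.0, 0.3, 0.3]
grip_width: 0.0856
gripper_force: 0.0
t: 9.63
tool_pos: [0.5056, 0.1937, 0.0092]
eef_rot: [0.998, 0.056, 0.001, -0.0]
force: [-0.8, -0.7, 5.9]
grip_width: 0.0528
gripper_force: 62.4
```

```bash
python3 -m jog '[[[0,0,0.08,0,0,0],[0,0,0.08,0,0,0],[0,0,0.09,0,0,0],[0,0,0.09,0,0,0],[0,0,0.09,0,0,0],[0,-0.126,0,0,0,0],[0,-0.126,0,0,0,0],[0,-0.126,0,0,0,0],[0,-0.126,0,0,0,0],[0,-0.126,0,0,0,0],[0,-0.126,0,0,0,0],[0,-0.126,0,0,0,0],[0,-0.126,0,0,0,0],[0,-0.126,0,0,0,0],[0,-0.126,0,0,0,0],[0,-0.126,0,0,0,0],[0,-0.126,0,0,0,0],[0,-0.126,0,0,0,0],[0,-0.126,0,0,0,0],[0,-0.126,0,0,0,0]]]'
python3 -m jog '[[[-0.008,0,0,0,0,0],[-0.008,0,-0.06,0,0,0],[0,0,-0.06,0,0,0],[0,0,-0.06,0,0,0],[0,0,-0.06,0,0,0],[0,0,-0.06,0,0,0],[0,0,-0.04,0,0,0],[0,0,0,0,0,0],[0,0,0,0,0,0]]]'
```

```text
t: 11.3
tool_pos: [0.504, -0.3749, 0.1372]
eef_rot: [0.998, 0.056, 0.001, 0.0]
force: [1.5, -0.9, -1.2]
grip_width: 0.0532
gripper_force: 63.5
t: 12.05
tool_pos: [0.4995, -0.3728, 0.0343]
eef_rot: [0.998, 0.057, -0.0, -0.0]
force: [0.5, 0.4, -0.9]
grip_width: 0.0529
gripper_force: 63.5
```

```bash
python3 -m jog '[[[0,0,-0.02,0,0,0],[0,0,-0.02,0,0,0],[0,0,-0.012,0,0,0],[0,0,0,0,0,0],[0,0,0,0,0,0]]]';python3 -m jog '[[[0,0,0,0,0,0],[0,0,0,0,0,0],[0,0,0,0,0,0],[0,0,0,0,0,0],[0,0,0,0,0,0],[0,0,0.08,0,0,0],[0,0,0.08,0,0,0],[0,0,0.08,0,0,0],[0,0,0.08,0,0,0],[0,0,0.08,0,0,0]]]' 0.2
python3 - <<'E'
from h import *
veg()
E
```

```text
t: 12.47
tool_pos: [0.4996, -0.3729, 0.0185]
eef_rot: [0.998, 0.057, -0.0, -0.0]
force: [-1.0, -0.6, -0.8]
grip_width: 0.0529
gripper_force: 63.5
t: 13.3
tool_pos: [0.4995, -0.3728, 0.1398]
eef_rot: [0.998, 0.057, -0.0, -0.0]
force: [0.8, -0.7, -0.2]
grip_width: 0.0683
gripper_force: 0.0
tom [452.5 226.5   9.6] [ 0.49 -0.38]
tom [208.9 171.4  10.4] [0.629 0.166]
on [373.6 234.2  11.9] [ 0.477 -0.203]
on [318.  196.   11.4] [ 0.566 -0.082]
on [450.  186.1   7.3] [ 0.581 -0.379]
on [207.6 169.8   7. ] [0.633 0.168]
on [363.3 166.9  11.5] [ 0.63  -0.187]
```

```bash
python3 -m jog '[[[0.0267,0.1123,0,0,0,0],[0.0267,0.1123,0,0,0,0],[0.0267,0.1123,0,0,0,0],[0.0267,0.1123,0,0,0,0],[0.0267,0.1123,0,0,0,0],[0.0267,0.1123,0,0,0,0],[0.0267,0.1123,0,0,0,0],[0.0267,0.1123,0,0,0,0],[0.0267,0.1123,0,0,0,0],[0.0267,0.1123,0,0,0,0],[0.0267,0.1123,0,0,0,0],[0.0267,0.1123,0,0,0,0],[0.0267,0.1123,0,0,0,0],[0.0267,0.1123,0,0,0,0],[0.0267,0.1123,0,0,0,0],[0.0267,0.1123,0,0,0,0],[0,0,0,0,0,0],[0,0,0,0,0,0]]]' 0
python3 - <<'E'
from h import *
c=robot.capture('scene')
for k in blobs(c,'tom'):
    u,v=cen(k)
    if v>140: print((u,v),ray(c,(u,v),.024)[:2].round(3))
E
```

```text
t: 14.85
tool_pos: [0.6272, 0.1702, 0.1381]
eef_rot: [0.998, 0.06, -0.0, -0.001]
force: [0.4, -1.0, -0.3]
grip_width: 0.085
gripper_force: 0.0
(np.float64(370.6932373046875), np.float64(249.0748748779297)) [0.628 0.166]
(np.float64(92.35713958740234), np.float64(240.64285278320312)) [ 0.497 -0.379]
```

```bash
python3 -m jog '[[[0,0,-0.08,0,0,0],[0,0,-0.08,0,0,0],[0,0,-0.08,0,0,0],[0,0,-0.08,0,0,0],[0,0,-0.06,0,0,0],[0,0,-0.055,0,0,0],[0,0,0,0,0,0]]]'; python3 -m jog '[[[0,0,0,0,0,0],[0,0,0,0,0,0],[0,0,0,0,0,0],[0,0,0,0,0,0],[0,0,0,0,0,0],[0,0,0,0,0,0],[0,0,0,0,0,0],[0,0,0,0,0,0]]]' 1
```

```text
t: 15.48
tool_pos: [0.6251, 0.1624, 0.0045]
eef_rot: [0.998, 0.055, -0.004, 0.002]
force: [-0.4, -0.2, -0.8]
grip_width: 0.0853
gripper_force: 0.0
t: 16.15
tool_pos: [0.6295, 0.1658, 0.0103]
eef_rot: [0.998, 0.056, 0.002, 0.0]
force: [-0.4, -0.9, 6.7]
grip_width: 0.0529
gripper_force: 63.5
```

```bash
python3 -m jog '[[[0,0,0.08,0,0,0],[0,0,0.11,0,0,0],[0,0,0.11,0,0,0],[0,0,0.11,0,0,0],[-0.0434,-0.1142,0,0,0,0],[-0.0434,-0.1142,0,0,0,0],[-0.0434,-0.1142,0,0,0,0],[-0.0434,-0.1142,0,0,0,0],[-0.0434,-0.1142,0,0,0,0],[-0.0434,-0.1142,0,0,0,0],[-0.0434,-0.1142,0,0,0,0],[-0.0434,-0.1142,0,0,0,0],[-0.0434,-0.1142,0,0,0,0],[-0.0434,-0.1142,0,0,0,0],[-0.0434,-0.1142,0,0,0,0],[-0.0434,-0.1142,0,0,0,0],[-0.0434,-0.1142,0,0,0,0],[-0.0434,-0.1142,0,0,0,0],[-0.0434,-0.1142,0,0,0,0],[-0.0434,-0.1142,0,0,0,0]]]'
python3 -m jog '[[[0,0,0,0,0,0],[0,0,-0.06,0,0,0],[0,0,-0.06,0,0,0],[0,0,-0.06,0,0,0],[0,0,-0.06,0,0,0],[0,0,-0.06,0,0,0],[0,0,-0.04,0,0,0],[0,0,0,0,0,0],[0,0,0,0,0,0]]]'
```

```text
t: 17.82
tool_pos: [0.4185, -0.3833, 0.1313]
eef_rot: [0.998, 0.057, 0.0, -0.0]
force: [0.8, 0.2, -1.1]
grip_width: 0.0531
gripper_force: 63.7
t: 18.57
tool_pos: [0.4194, -0.3817, 0.0289]
eef_rot: [0.998, 0.057, -0.0, -0.0]
force: [-0.1, -0.3, -0.4]
grip_width: 0.0526
gripper_force: 63.7
```

```bash
python3 -m jog '[[[0,0,-0.02,0,0,0],[0,0,-0.013,0,0,0],[0,0,0,0,0,0],[0,0,0,0,0,0]]]';python3 -m jog '[[[0,0,0,0,0,0],[0,0,0,0,0,0],[0,0,0,0,0,0],[0,0,0,0,0,0],[0,0,0,0,0,0],[0,0,0.08,0,0,0],[0,0,0.08,0,0,0],[0,0,0.08,0,0,0],[0,0,0.08,0,0,0],[0,0,0.08,0,0,0]]]' 0.2
python3 - <<'E'
from h import *
c=robot.capture('top'); cv2.imwrite('pics/t3.png',c['image'][:,:,::-1]); veg(c)
E
```

```text
t: 18.9
tool_pos: [0.4196, -0.3821, 0.0194]
eef_rot: [0.998, 0.057, 0.0, 0.0]
force: [-0.0, 0.3, -1.5]
grip_width: 0.0528
gripper_force: 63.7
t: 19.73
tool_pos: [0.4193, -0.3819, 0.1404]
eef_rot: [0.998, 0.057, -0.0, -0.0]
force: [0.3, 1.1, -0.6]
grip_width: 0.0687
gripper_force: 0.0
tom [458.7 258.7  11.3] [ 0.418 -0.389]
tom [446.5 187.   11.2] [ 0.579 -0.372]
on [373.8 234.9  11.6] [ 0.475 -0.204]
on [456.2 221.8   7.2] [ 0.5   -0.388]
on [318.  196.   11.4] [ 0.566 -0.082]
on [450.  186.1   7.3] [ 0.581 -0.379]
on [363.5 167.1  11.3] [ 0.63  -0.187]
```

View pics/t3.png

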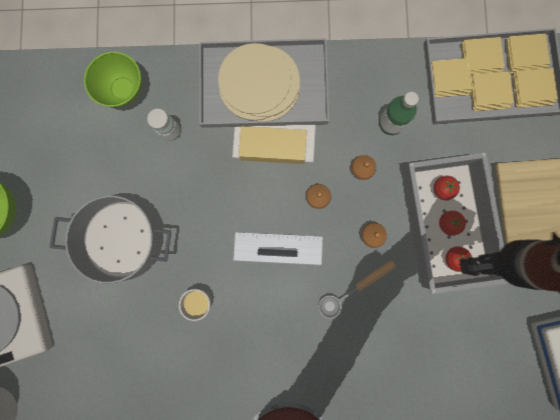

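All three tomatoes stand in the pan in a row at (446,187), (453,222) and (459,259). I'll pick the near onion next.

```bash
python3 -m jog '[[[0.0306,0.099,0,0,0,0],[0.0306,0.099,0,0,0,0],[0.0306,0.099,0,0,0,0],[0.0306,0.099,0,0,0,0],[0.0306,0.099,0,0,0,0],[0.0306,0.099,0,0,0,0],[0,0,0,0,0,0],[0,0,0,0,0,0]]]' 0; python3 -m jog '[[[0,0,-0.08,0,0,0],[0,0,-0.08,0,0,0],[0,0,-0.08,0,0,0],[0,0,-0.08,0,0,0],[0,0,-0.06,0,0,0],[0,0,-0.05,0,0,0],[0,0,0,0,0,0]]]'; python3 -m jog '[[[0,0,0,0,0,0],[0,0,0,0,0,0],[0,0,0,0,0,0],[0,0,0,0,0,0],[0,0,0,0,0,0],[0,0,0,0,0,0],[0,0,0,0,0,0],[0,0,0,0,0,0]]]' 1
```

```text
t: 20.45
tool_pos: [0.4754, -0.2013, 0.1392]
eef_rot: [0.998, 0.059, 0.0, -0.001]
force: [-0.4, -0.5, 0.4]
grip_width: 0.085
gripper_force: 0.0
t: 21.03
tool_pos: [0.472, -0.205, 0.0075]
eef_rot: [0.998, 0.055, -0.003, -0.001]
force: [0.5, -0.4, -0.4]
grip_width: 0.0855
gripper_force: 0.0
t: 21.7
tool_pos: [0.4751, -0.2045, 0.0118]
eef_rot: [0.998, 0.056, 0.001, 0.001]
force: [-0.8, 0.1, 6.8]
grip_width: 0.0539
gripper_force: 63.2
```

```bash
python3 -m jog '[[[0,0,0.08,0,0,0],[0,0,0.11,0,0,0],[0,0,0.11,0,0,0],[0,0,0.12,0,0,0],[0.01,0.1182,0,0,0,0],[0.01,0.1182,0,0,0,0],[0.01,0.1182,0,0,0,0],[0.01,0.1182,0,0,0,0],[0.01,0.1182,0,0,0,0],[0.01,0.1182,0,0,0,0],[0.01,0.1182,0,0,0,0],[0.01,0.1182,0,0,0,0],[0.01,0.1182,0,0,0,0],[0.01,0.1182,0,0,0,0],[0.01,0.1182,0,0,0,0],[0.01,0.1182,0,0,0,0],[0.01,0.1182,0,0,0,0],[0.01,0.1182,0,0,0,0],[0.01,0.1182,0,0,0,0],[0.01,0.1182,0,0,0,0]]]'
python3 -m jog '[[[0,0,0,0,0,0],[0,0,-0.06,0,0,0],[0,0,-0.06,0,0,0],[0,0,-0.06,0,0,0],[0,0,-0.06,0,0,0],[0,0,-0.06,0,0,0],[0,0,-0.04,0,0,0],[0,0,0,0,0,0],[0,0,0,0,0,0]]]'
```

```text
t: 23.37
tool_pos: [0.5224, 0.3652, 0.1367]
eef_rot: [0.998, 0.057, 0.0, -0.0]
force: [0.3, 0.5, -1.5]
grip_width: 0.0537
gripper_force: 64.0
t: 24.12
tool_pos: [0.5224, 0.3632, 0.0341]
eef_rot: [0.998, 0.057, -0.0, 0.0]
force: [-0.5, 0.9, -0.2]
grip_width: 0.0539
gripper_force: 64.0
```

```bash
python3 -m jog '[[[0,0,-0.02,0,0,0],[0,0,-0.02,0,0,0],[0,0,-0.005,0,0,0],[0,0,0,0,0,0],[0,0,0,0,0,0]]]';python3 -m jog '[[[0,0,0,0,0,0],[0,0,0,0,0,0],[0,0,0,0,0,0],[0,0,0,0,0,0],[0,0,0,0,0,0],[0,0,0.08,0,0,0],[0,0,0.08,0,0,0],[0,0,0.08,0,0,0],[0,0,0.08,0,0,0],[0,0,0.08,0,0,0]]]' 0.2
python3 - <<'E'
from h import *
veg()
E
```

```text
t: 24.53
tool_pos: [0.5212, 0.3651, 0.0206]
eef_rot: [0.998, 0.057, -0.001, -0.001]
force: [-2.5, 2.8, -1.3]
grip_width: 0.0538
gripper_force: 65.1
t: 25.37
tool_pos: [0.5238, 0.3622, 0.1423]
eef_rot: [0.998, 0.056, 0.001, 0.001]
force: [0.8, -0.4, 0.7]
grip_width: 0.0687
gripper_force: 0.0
tom [460.4 260.   10.3] [ 0.416 -0.392]
tom [448.1 187.4  10.1] [ 0.579 -0.376]
on [462.9 258.9   7.2] [ 0.418 -0.397]
on [456.4 222.    7.4] [ 0.5   -0.388]
on [119.1 221.5  11.2] [0.519 0.37 ]
on [318.1 195.9  11.3] [ 0.566 -0.082]
on [450.  186.1   7.3] [ 0.581 -0.379]
on [363.5 166.7  11.4] [ 0.631 -0.187]
```

```bash
python3 -m jog '[[[0.011,-0.1141,0,0,0,0.0667],[0.011,-0.1141,0,0,0,0.0667],[0.011,-0.1141,0,0,0,0.0667],[0.011,-0.1141,0,0,0,0.0667],[0.011,-0.1141,0,0,0,0.0667],[0.011,-0.1141,0,0,0,0.0667],[0.011,-0.1141,0,0,0,0.0667],[0.011,-0.1141,0,0,0,0.0667],[0.011,-0.1141,0,0,0,0.0667],[0.011,-0.1141,0,0,0,0],[0.011,-0.1141,0,0,0,0],[0.011,-0.1141,0,0,0,0],[0.011,-0.1141,0,0,0,0],[0,0,0,0,0,0],[0,0,0,0,0,0],[0,0,0,0,0,0]]]' 0
python3 - <<'E'
from h import *
c=robot.capture('scene')
for k in blobs(c,'on'):
    u,v=cen(k)
    if v>140: print((u,v),ray(c,(u,v),.026)[:2].round(3))
E
```

```text
t: 26.75
tool_pos: [0.5655, -0.0819, 0.1408]
eef_rot: [0.864, 0.503, 0.0, 0.0]
force: [-0.6, 0.5, -0.3]
grip_width: 0.0851
gripper_force: 0.0
(np.float64(192.5), np.float64(265.5)) [ 0.624 -0.184]
(np.float64(93.29104614257812), np.float64(248.05224609375)) [ 0.529 -0.373]
(np.float64(243.5), np.float64(242.23333740234375)) [ 0.561 -0.079]
(np.float64(93.0), np.float64(228.0)) [ 0.45  -0.382]
(np.float64(179.0), np.float64(213.0)) [ 0.417 -0.203]
(np.float64(442.02227783203125), np.float64(202.09872436523438)) [0.472 0.394]
```

```bash
python3 -m jog '[[[0,0,-0.08,0,0,0],[0,0,-0.08,0,0,0],[0,0,-0.08,0,0,0],[0,0,-0.08,0,0,0],[0,0,-0.06,0,0,0],[0,0,-0.055,0,0,0],[0,0,0,0,0,0]]]'; python3 -m jog '[[[0,0,0,0,0,0],[0,0,0,0,0,0],[0,0,0,0,0,0],[0,0,0,0,0,0],[0,0,0,0,0,0],[0,0,0,0,0,0],[0,0,0,0,0,0],[0,0,0,0,0,0]]]' 1
```

```text
t: 27.38
tool_pos: [0.5632, -0.0791, 0.0072]
eef_rot: [0.863, 0.505, -0.002, -0.002]
force: [-0.7, 0.3, -0.0]
grip_width: 0.0854
gripper_force: 0.0
t: 28.05
tool_pos: [0.5665, -0.0807, 0.0122]
eef_rot: [0.864, 0.504, 0.001, 0.0]
force: [-2.0, 1.8, 6.5]
grip_width: 0.0541
gripper_force: 63.2
```

```bash
python3 -m jog '[[[0,0,0.08,0,0,0],[0,0,0.11,0,0,0],[0,0,0.11,0,0,0],[0,0,0.13,0,0,0],[-0.0272,0.1046,0,0,0,0],[-0.0272,0.1046,0,0,0,0],[-0.0272,0.1046,0,0,0,0],[-0.0272,0.1046,0,0,0,0],[-0.0272,0.1046,0,0,0,0],[-0.0272,0.1046,0,0,0,0],[-0.0272,0.1046,0,0,0,0],[-0.0272,0.1046,0,0,0,0],[-0.0272,0.1046,0,0,0,0],[-0.0272,0.1046,0,0,0,0],[-0.0272,0.1046,0,0,0,0],[-0.0272,0.1046,0,0,0,0],[-0.0272,0.1046,0,0,0,0],[0,0,0,0,0,0]]]'
python3 -m jog '[[[0,0,0,0,0,0],[0,0,-0.06,0,0,0],[0,0,-0.06,0,0,0],[0,0,-0.06,0,0,0],[0,0,-0.06,0,0,0],[0,0,-0.06,0,0,0],[0,0,-0.04,0,0,0],[0,0,0,0,0,0],[0,0,0,0,0,0]]]'
```

```text
t: 29.55
tool_pos: [0.4554, 0.3364, 0.1404]
eef_rot: [0.861, 0.509, 0.002, -0.004]
force: [0.5, 1.3, 0.7]
grip_width: 0.0539
gripper_force: 64.2
t: 30.3
tool_pos: [0.4597, 0.3255, 0.0371]
eef_rot: [0.864, 0.503, -0.0, 0.0]
force: [0.1, 1.2, -1.6]
grip_width: 0.0541
gripper_force: 64.2
```

```bash
python3 -m jog '[[[0,0,-0.02,0,0,0],[0,0,-0.02,0,0,0],[0,0,-0.012,0,0,0],[0,0,0,0,0,0],[0,0,0,0,0,0]]]';python3 -m jog '[[[0,0,0,0,0,0],[0,0,0,0,0,0],[0,0,0,0,0,0],[0,0,0,0,0,0],[0,0,0,0,0,0],[0,0,0.08,0,0,0],[0,0,0.08,0,0,0],[0,0,0.08,0,0,0],[0,0,0.08,0,0,0],[0,0,0.08,0,0,0]]]' 0.2
python3 - <<'E'
from h import *
veg()
E
```

```text
t: 30.72
tool_pos: [0.4588, 0.3276, 0.0216]
eef_rot: [0.863, 0.504, 0.0, -0.001]
force: [-1.0, 2.8, -0.9]
grip_width: 0.0541
gripper_force: 64.4
t: 31.55
tool_pos: [0.4596, 0.3248, 0.1424]
eef_rot: [0.864, 0.503, -0.001, 0.001]
force: [0.6, 0.6, 0.0]
grip_width: 0.0685
gripper_force: 0.0
tom [460.  260.   10.6] [ 0.416 -0.392]
tom [447.7 187.9  10.2] [ 0.577 -0.375]
on [463.2 258.9   7.4] [ 0.418 -0.398]
on [136.6 248.2  11.6] [0.458 0.329]
on [456.4 222.    7.4] [ 0.5   -0.388]
on [450.  186.1   7.3] [ 0.581 -0.379]
on [363.2 167.   11.6] [ 0.63  -0.187]
```

```bash
python3 -m jog '[[[0.0354,-0.1067,0,0,0,0.0667],[0.0354,-0.1067,0,0,0,0.0667],[0.0354,-0.1067,0,0,0,0.0667],[0.0354,-0.1067,0,0,0,0.0667],[0.0354,-0.1067,0,0,0,0.0667],[0.0354,-0.1067,0,0,0,0.0667],[0.0354,-0.1067,0,0,0,0.0667],[0.0354,-0.1067,0,0,0,0.0667],[0.0354,-0.1067,0,0,0,0.0667],[0.0354,-0.1067,0,0,0,0.0667],[0.0354,-0.1067,0,0,0,0],[0.0354,-0.1067,0,0,0,0],[0.0354,-0.1067,0,0,0,0],[0.0354,-0.1067,0,0,0,0],[0.0354,-0.1067,0,0,0,0],[0.0354,-0.1067,0,0,0,0],[0,0,0,0,0,0],[0,0,0,0,0,0],[0,0,0,0,0,0]]]' 0
python3 - <<'E'
from h import *
c=robot.capture('scene'); cv2.imwrite('pics/s4.png',c['image'][:,:,::-1])
for k in blobs(c,'on'):
    u,v=cen(k)
    if v>140: print((u,v),ray(c,(u,v),.026)[:2].round(3))
E
```

```text
t: 33.18
tool_pos: [0.6284, -0.1857, 0.1408]
eef_rot: [0.496, 0.868, -0.0, -0.001]
force: [-0.6, 0.9, -0.2]
grip_width: 0.0851
gripper_force: 0.0
(np.float64(192.5), np.float64(265.5)) [ 0.624 -0.184]
(np.float64(93.29104614257812), np.float64(248.05224609375)) [ 0.529 -0.373]
(np.float64(93.0), np.float64(228.0)) [ 0.45  -0.382]
(np.float64(176.0), np.float64(212.0)) [ 0.411 -0.209]
(np.float64(442.02227783203125), np.float64(202.09872436523438)) [0.472 0.394]
(np.float64(415.8461608886719), np.float64(193.3076934814453)) [0.42  0.352]
```

View pics/s4.png

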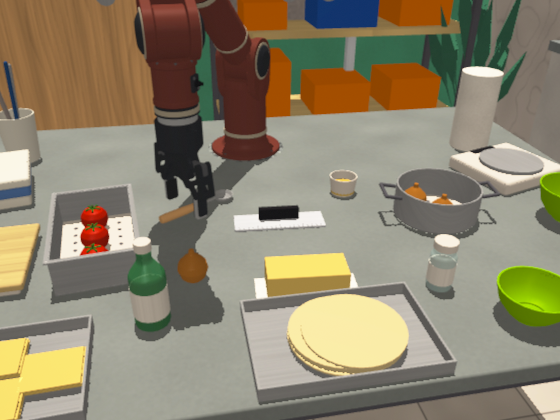

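The three tomatoes are upright in the pan at about (95,235), two onions are in the pot at (416,192) and (443,202), and the last onion at (193,266) sits below the gripper. Descending on it.

```bash
python3 -m jog '[[[0.003,-0.003,-0.08,0,0,0],[0,0,-0.08,0,0,0],[0,0,-0.08,0,0,0],[0,0,-0.08,0,0,0],[0,0,-0.06,0,0,0],[0,0,-0.055,0,0,0],[0,0,0,0,0,0]]]'; python3 -m jog '[[[0,0,0,0,0,0],[0,0,0,0,0,0],[0,0,0,0,0,0],[0,0,0,0,0,0],[0,0,0,0,0,0],[0,0,0,0,0,0],[0,0,0,0,0,0],[0,0,0,0,0,0]]]' 1
```

```text
t: 33.82
tool_pos: [0.6272, -0.1842, 0.0076]
eef_rot: [0.494, 0.869, -0.001, -0.004]
force: [-0.9, -0.9, -1.2]
grip_width: 0.0853
gripper_force: 0.0
t: 34.48
tool_pos: [0.6318, -0.1863, 0.0134]
eef_rot: [0.496, 0.868, 0.001, 0.002]
force: [-0.5, 0.1, 6.8]
grip_width: 0.0535
gripper_force: 63.8
```

```bash
python3 -m jog '[[[0,0,0.08,0,0,0],[0,0,0.11,0,0,0],[0,0,0.11,0,0,0],[0,0,0.13,0,0,0]]]'; python3 -m jog '[[[-0.0317,0.1083,0,0,0,0],[-0.0317,0.1083,0,0,0,0],[-0.0317,0.1083,0,0,0,0],[-0.0317,0.1083,0,0,0,0],[-0.0317,0.1083,0,0,0,0],[-0.0317,0.1083,0,0,0,0],[-0.0317,0.1083,0,0,0,0],[-0.0317,0.1083,0,0,0,0],[-0.0317,0.1083,0,0,0,0],[-0.0317,0.1083,0,0,0,0],[-0.0317,0.1083,0,0,0,0],[-0.0317,0.1083,0,0,0,0],[-0.0317,0.1083,0,0,0,0],[-0.0317,0.1083,0,0,0,0],[-0.0317,0.1083,0,0,0,0],[-0.0317,0.1083,0,0,0,0],[-0.0317,0.1083,0,0,0,0],[-0.0317,0.1083,0,0,0,0],[0,0,0,0,0,0],[0,0,0,0,0,0]]]'
python3 - <<'E'
from h import *
print(robot.sense()['tool_pos']); veg()
E
```

```text
t: 34.82
tool_pos: [0.6287, -0.1867, 0.1401]
eef_rot: [0.496, 0.868, -0.001, -0.002]
force: [1.2, 0.0, -1.3]
grip_width: 0.0542
gripper_force: 64.0
t: 36.48
tool_pos: [0.4567, 0.4011, 0.1404]
eef_rot: [0.493, 0.87, 0.001, -0.001]
force: [1.2, -0.2, -1.0]
grip_width: 0.054
gripper_force: 64.0
[0.45674856 0.40114255 0.14037273]
tom [460.8 259.7  10. ] [ 0.416 -0.393]
tom [455.  223.5   9.7] [ 0.497 -0.386]
tom [449.1 187.4   9.6] [ 0.578 -0.378]
on [463.2 258.9   7.4] [ 0.418 -0.398]
on [135.6 247.5  11.8] [0.46  0.331]
on [456.4 222.    7.4] [ 0.5   -0.388]
on [119.3 219.6  10.4] [0.523 0.37 ]
on [450.  186.1   7.3] [ 0.581 -0.379]
```

```bash
python3 -m jog '[[[0,0,0,0,0,0],[0,0,-0.06,0,0,0],[0,0,-0.06,0,0,0],[0,0,-0.06,0,0,0],[0,0,-0.06,0,0,0],[0,0,-0.06,0,0,0],[0,0,-0.04,0,0,0],[0,0,0,0,0,0],[0,0,0,0,0,0]]]'
python3 -m jog '[[[0,0,-0.02,0,0,0],[0,0,-0.02,0,0,0],[0,0,-0.008,0,0,0],[0,0,0,0,0,0],[0,0,0,0,0,0]]]'
```

```text
t: 37.28
tool_pos: [0.4596, 0.3971, 0.0378]
eef_rot: [0.497, 0.868, -0.001, 0.0]
force: [0.3, 0.7, -0.5]
grip_width: 0.054
gripper_force: 64.0
t: 37.7
tool_pos: [0.459, 0.3983, 0.0238]
eef_rot: [0.496, 0.868, 0.0, -0.0]
force: [-0.4, -0.2, -2.3]
grip_width: 0.0541
gripper_force: 64.0
```

```bash
python3 -m jog '[[[0,0,-0.004,0,0,0],[0,0,0,0,0,0]]]';python3 -m jog '[[[0,0,0,0,0,0],[0,0,0,0,0,0],[0,0,0,0,0,0],[0,0,0,0,0,0],[0,0,0,0,0,0],[0,0,0.08,0,0,0],[0,0,0.08,0,0,0],[0,0,0.08,0,0,0],[0,0,0.08,0,0,0],[0,0,0.08,0,0,0],[0,0,0,0,0,0]]]' 0.2
python3 - <<'E'
from h import *
c=robot.capture('top'); I=c['image']; veg(c)
cv2.imwrite('pics/t5.png',I[:,:,::-1])
# cheese: near top-face edge; guide: bright blade mask
hsv=cv2.cvtColor(I,cv2.COLOR_RGB2HSV)
for k in blobs(c,'cheese',300):
    r=cv2.minAreaRect(k)
    if 230<r[0][0]<320 and 100<r[0][1]<180: print('cheese',r)
sub=I[225:275,225:335]; cv2.imwrite('pics/g5.png',cv2.resize(sub[:,:,::-1],None,fx=7,fy=7,interpolation=cv2.INTER_CUBIC))
cv2.imwrite('pics/c5.png',cv2.resize(I[118:172,225:325,::-1],None,fx=8,fy=8,interpolation=cv2.INTER_CUBIC))
E
```

```text
t: 37.87
tool_pos: [0.4591, 0.3984, 0.0226]
eef_rot: [0.496, 0.868, 0.0, 0.0]
force: [0.2, 1.0, -1.4]
grip_width: 0.054
gripper_force: 64.0
t: 38.78
tool_pos: [0.4609, 0.4011, 0.1479]
eef_rot: [0.496, 0.868, 0.005, 0.001]
force: [0.8, 1.7, 0.7]
grip_width: 0.0682
gripper_force: 0.0
tom [460.4 260.4  10.7] [ 0.415 -0.392]
tom [453.5 223.5  10.1] [ 0.497 -0.383]
tom [449.  187.4   9.8] [ 0.578 -0.378]
on [463.2 258.9   7.4] [ 0.418 -0.398]
on [104.  248.1  12.2] [0.46  0.403]
on [135.7 247.3  12. ] [0.46  0.331]
on [456.4 222.    7.4] [ 0.5   -0.388]
on [119.5 220.1  11.6] [0.522 0.369]
on [450.  186.1   7.3] [ 0.581 -0.379]
cheese ((272.2420349121094, 144.7408447265625), (64.91476440429688, 33.78182601928711), 3.9451863765716553)
```

View pics/g5.png

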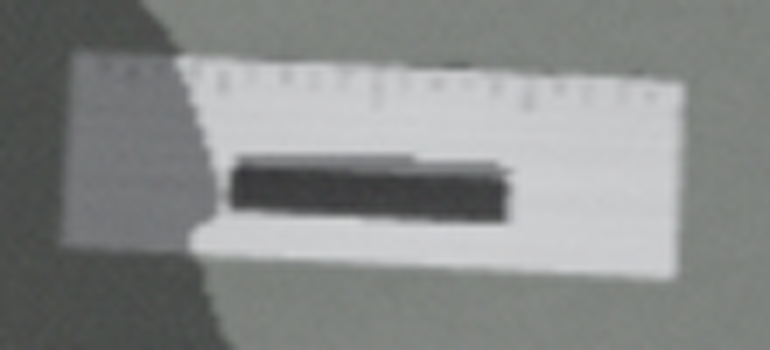

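View pics/c5.png

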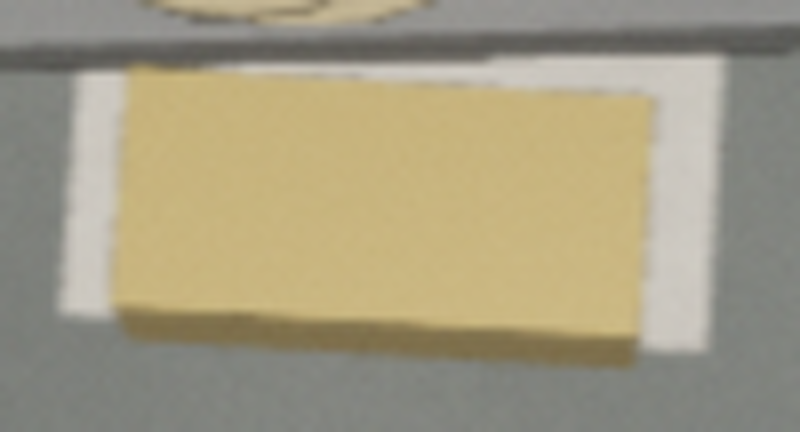

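View pics/t5.png

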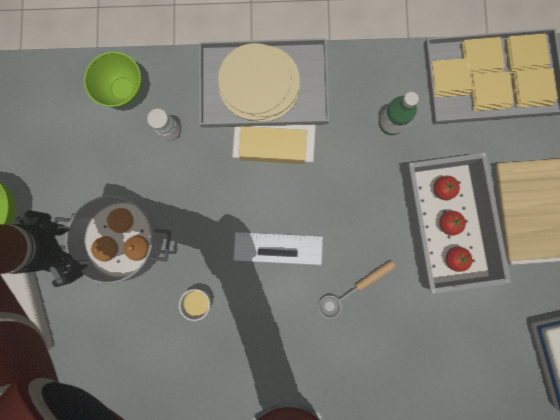

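Step 1 looks complete: onions in the pot at (120,220), (104,248) and (136,247), tomatoes in the pan. The crops give the blade corners (72,52), (685,82), (677,277), (63,245), and the cheese near edges: top (112,305)-(637,335), foot (125,338)-(635,366).

```bash
cat > g.py <<'E'
from h import *
c=robot.capture('top'); np.set_printoptions(suppress=True,precision=4)
def P(pts,s,o,z): return np.array([ray(c,((x+.5)/s-.5+o[0],(y+.5)/s-.5+o[1]),z)[:2] for x,y in pts])
def yaw(a,b): d=a-b; return np.degrees(np.arctan2(-d[0],d[1]))   # a=left(+y), b=right
g=P([(72,52),(685,82),(677,277),(63,245)],7,(225,225),.005)
print('guide',g,'ctr',g.mean(0),'yaw',yaw(g[0],g[1]),yaw(g[3],g[2]),'size',np.linalg.norm(g[0]-g[1]),np.linalg.norm(g[0]-g[3]))
rib=P([(232,165),(508,178),(508,221),(232,210)],7,(225,225),.033); print('rib',rib.mean(0),yaw(rib[0],rib[1]))
t=P([(112,305),(637,335),(655,97),(128,66)],8,(225,118),.045); b=P([(125,338),(635,366)],8,(225,118),0)
print('cheese top',t,'ctr',t.mean(0),'yaw',yaw(t[0],t[1]),yaw(t[3],t[2]),'len',np.linalg.norm(t[0]-t[1]),np.linalg.norm(t[0]-t[3]))
print('cheese foot',b,b.mean(0),yaw(b[0],b[1]))
# scene view of the same cheese near-top-edge is hidden; use far-bottom check via top centre
c=robot.capture('scene')
for k in blobs(c,'cheese',300):
    r=cv2.boundingRect(k)
    if 240<r[0]<300 and 240<r[1]<280: print('scene cheese box',r)
I=c['image']; cv2.imwrite('pics/gs.png',cv2.resize(I[195:300,220:370,::-1],None,fx=5,fy=5,interpolation=cv2.INTER_CUBIC))
E
python3 g.py
```

```text
guide [[ 0.4901  0.1101]
 [ 0.4755 -0.0908]
 [ 0.4124 -0.0861]
 [ 0.4272  0.1137]] ctr [0.4513 0.0117] yaw -4.146661772232353 -4.233887142459692 size 0.2013875546440883 0.0629915143160717
rib [0.442  0.0122] -3.9920192873616553
cheese top [[ 0.6592  0.0943]
 [ 0.6467 -0.0525]
 [ 0.7146 -0.0594]
 [ 0.7279  0.089 ]] ctr [0.6871 0.0178] yaw -4.88399445562143 -5.091080402016289 len 0.14728540627627795 0.06881641234935174
cheese foot [[ 0.6599  0.0963]
 [ 0.6475 -0.0535]] [0.6537 0.0214] -4.739799055043864
scene cheese box (264, 253, 87, 44)
```

View pics/gs.png

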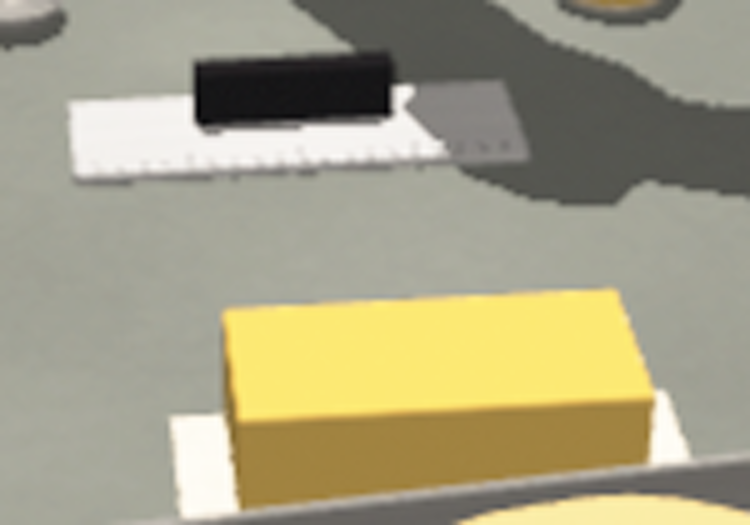

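Blade and cheese sizes match the given ones, and the centre estimates agree. Guide rib is at (0.4413,0.0124), yaw −4.2°; cheese face centre is at (0.6535,0.0213), yaw −4.9°. Moving over the rib.

```bash
python3 -m jog '[[[-0.0051,-0.1072,0,0,0,-0.0643],[-0.0051,-0.1072,0,0,0,-0.0643],[-0.0051,-0.1072,0,0,0,-0.0643],[-0.0051,-0.1072,0,0,0,-0.0643],[-0.0051,-0.1072,0,0,0,-0.0643],[-0.0051,-0.1072,0,0,0,-0.0643],[-0.0051,-0.1072,0,0,0,0],[-0.0051,-0.1072,0,0,0,0],[-0.0051,-0.1072,0,0,0,0],[-0.0051,-0.1072,0,0,0,0],[-0.0051,-0.1072,0,0,0,0],[-0.0051,-0.1072,0,0,0,0],[0,0,0,0,0,0],[0,0,0,0,0,0],[0,0,0,0,0,0],[0,0,0,0,0,0]]]' 0.4
python3 - <<'E'
from h import *
c=robot.capture('scene'); I=c['image']; cv2.imwrite('pics/s6.png',I[:,:,::-1])
print([cv2.boundingRect(k) for k in blobs(c,'rib',60) if 240<cen(k)[0]<320 and 200<cen(k)[1]<230], robot.sense()['tool_pos'])
E
```

```text
t: 40.27
tool_pos: [0.4404, 0.0137, 0.1421]
eef_rot: [0.732, 0.682, 0.0, -0.001]
force: [0.7, 0.3, 0.3]
grip_width: 0.0515
gripper_force: 0.0
[(259, 206, 39, 14)] [0.44051602 0.01388915 0.14221747]
```

```bash
python3 -m jog '[[[0.003,-0.004,-0.08,0,0,0],[0,0,-0.08,0,0,0],[0,0,-0.08,0,0,0],[0,0,-0.08,0,0,0],[0,0,-0.06,0,0,0],[0,0,-0.03,0,0,0],[0,0,-0.025,0,0,0],[0,0,0,0,0,0]]]'; python3 -m jog '[[[0,0,0,0,0,0],[0,0,0,0,0,0],[0,0,0,0,0,0],[0,0,0,0,0,0],[0,0,0,0,0,0],[0,0,0,0,0,0],[0,0,0,0,0,0],[0,0,0,0,0,0]]]' 1
```

```text
t: 40.98
tool_pos: [0.441, 0.0124, 0.0108]
eef_rot: [0.732, 0.682, -0.001, -0.001]
force: [0.1, -0.1, 0.0]
grip_width: 0.051
gripper_force: 0.0
t: 41.65
tool_pos: [0.4418, 0.0113, 0.0129]
eef_rot: [0.732, 0.681, 0.001, 0.0]
force: [-1.4, -0.2, 5.4]
grip_width: 0.0127
gripper_force: 60.5
```

```bash
python3 -m jog '[[[0,0,0.03,0,0,0],[0,0,0.03,0,0,0],[0.05,0.005,0,0,0,-0.0083],[0.05,0.005,0,0,0,0],[0.05,0.005,0,0,0,0],[0.05,0.005,0,0,0,0],[0.05,0.005,0,0,0,0],[0.05,0.005,0,0,0,0],[0.05,0.005,0,0,0,0],[0.05,0.005,0,0,0,0],[0.05,0.005,0,0,0,0],[0.05,0,0,0,0,0],[0.03,0,0,0,0,0],[0,0,0,0,0,0],[0,0,0,0,0,0]]]'
python3 - <<'E'
from h import *
print(robot.sense()['tool_pos'])
c=robot.capture('scene'); I=c['image']; cv2.imwrite('pics/s7.png',cv2.resize(I[190:300,200:380,::-1],None,fx=4.4,fy=4.4,interpolation=cv2.INTER_CUBIC))
E
```

```text
t: 42.9
tool_pos: [0.5999, 0.0241, 0.0296]
eef_rot: [0.737, 0.676, -0.001, -0.0]
force: [0.2, 0.3, -1.9]
grip_width: 0.0127
gripper_force: 59.5
[0.59990713 0.02414024 0.02956493]
```

View pics/s7.png

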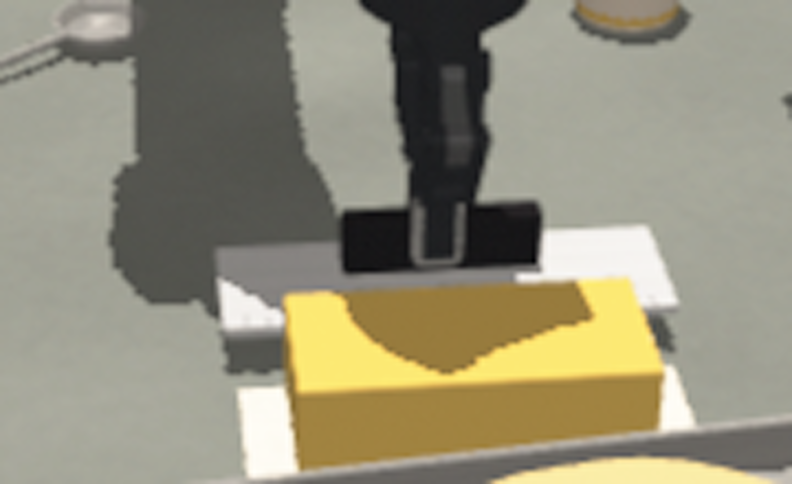

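The straightedge hangs level just behind the cheese, with both ends showing past the block at crop x of about 220 and 675. I'll lower it, then make a guarded push.

```bash
python3 -m jog '[[[0,0,-0.015,0,0,0],[0,0,-0.015,0,0,0],[0,0,-0.015,0,0,0],[0,0,-0.01,0,0,0],[0,0,0,0,0,0],[0,0,0,0,0,0]]]';python3 -m jog '[[[0.008,0,0,0,0,0],[0.008,0,0,0,0,0],[0.008,0,0,0,0,0],[0,0,0,0,0,0],[0,0,0,0,0,0]]]'
```

```text
t: 43.45
tool_pos: [0.6004, 0.0246, 0.0132]
eef_rot: [0.737, 0.676, -0.0, -0.0]
force: [0.4, -0.2, -2.0]
grip_width: 0.0126
gripper_force: 59.5
t: 43.87
tool_pos: [0.608, 0.0246, 0.0134]
eef_rot: [0.737, 0.676, 0.0, 0.0]
force: [-0.4, 0.1, -2.3]
grip_width: 0.0127
gripper_force: 59.5
```

```bash
python3 -m jog '[[[0.005,0,0,0,0,0],[0.005,0,0,0,0,0],[0,0,0,0,0,0],[0,0,0,0,0,0]]]';python3 -m jog '[[[0.003,0,0,0,0,0],[0.003,0,0,0,0,0],[0,0,0,0,0,0],[0,0,0,0,0,0]]]'
```

```text
t: 44.2
tool_pos: [0.6095, 0.0246, 0.0132]
eef_rot: [0.737, 0.676, -0.001, -0.001]
force: [-3.4, 0.3, -0.2]
grip_width: 0.0128
gripper_force: 59.7
t: 44.53
tool_pos: [0.6095, 0.0246, 0.0132]
eef_rot: [0.737, 0.676, -0.003, -0.002]
force: [-7.8, -0.7, 2.8]
grip_width: 0.0129
gripper_force: 60.2
```

Contact is at x = 0.6095, but the weight is still partly carried, so I'll ease back, lower about 2 mm, re-press and look.

```bash
python3 -m jog '[[[-0.005,0,0,0,0,0],[-0.005,0,0,0,0,0],[0,0,-0.004,0,0,0],[0,0,-0.004,0,0,0],[0,0,0,0,0,0],[0,0,0,0,0,0]]]';python3 -m jog '[[[0.004,0,0,0,0,0],[0.004,0,0,0,0,0],[0.003,0,0,0,0,0],[0,0,0,0,0,0],[0,0,0,0,0,0]]]'
```

```text
t: 45.03
tool_pos: [0.6094, 0.0246, 0.013]
eef_rot: [0.737, 0.676, -0.0, 0.0]
force: [-6.7, -1.0, 10.2]
grip_width: 0.0127
gripper_force: 61.2
t: 45.45
tool_pos: [0.6094, 0.0246, 0.0129]
eef_rot: [0.737, 0.676, -0.003, -0.002]
force: [-12.5, -0.8, 16.0]
grip_width: 0.0127
gripper_force: 62.0
```

```bash
python3 -m jog '[[[-0.003,0,0.004,0,0,0],[-0.003,0,0.003,0,0,0],[0,0,0,0,0,0]]]';python3 -m jog '[[[0,0,0,0,0,0],[0,0,0,0,0,0],[0,0,0,0,0,0],[0,0,0,0,0,0]]]' 0.7;python3 -m jog '[[[0,0,0.05,0,0,0],[0,0,0.08,0,0,0],[0,0,0.1,0,0,0],[0,0,0.1,0,0,0],[0,0,0.1,0,0,0],[-0.1,0,0.1,0,0,0],[-0.1,0,0.1,0,0,0],[-0.1,0,0,0,0,0],[-0.1,0.1,0,0,0,0],[0,0.1,0,0,0,0],[0,0.1,0,0,0,0],[0,0.1,0,0,0,0],[0,0.1,0,0,0,0],[0,0,0,0,0,0]]]'
cat > f.py <<'E'
from h import *
c=robot.capture('top'); I=c['image']
cv2.imwrite('pics/t8.png',cv2.resize(I[125:225,220:330,::-1],None,fx=6,fy=6,interpolation=cv2.INTER_CUBIC)); veg(c)
c=robot.capture('scene'); cv2.imwrite('pics/s8.png',c['image'][:,:,::-1])
E
python3 f.py
```

```text
t: 45.7
tool_pos: [0.6094, 0.0246, 0.0131]
eef_rot: [0.737, 0.676, -0.001, -0.001]
force: [-7.2, -0.4, 2.9]
grip_width: 0.0125
gripper_force: 60.2
t: 46.03
tool_pos: [0.6128, 0.0247, 0.0137]
eef_rot: [0.737, 0.676, 0.001, 0.001]
force: [0.3, -0.6, 0.1]
grip_width: 0.0258
gripper_force: 0.0
t: 47.2
tool_pos: [0.4923, 0.1829, 0.2024]
eef_rot: [0.733, 0.68, 0.004, -0.002]
force: [0.5, 0.6, 0.6]
grip_width: 0.026
gripper_force: 0.0
tom [462.  260.    9.1] [ 0.415 -0.396]
on [463.2 258.9   7.4] [ 0.418 -0.398]
on [456.4 222.    7.4] [ 0.5   -0.388]
on [450.  186.1   7.3] [ 0.581 -0.379]
```

View pics/t8.png

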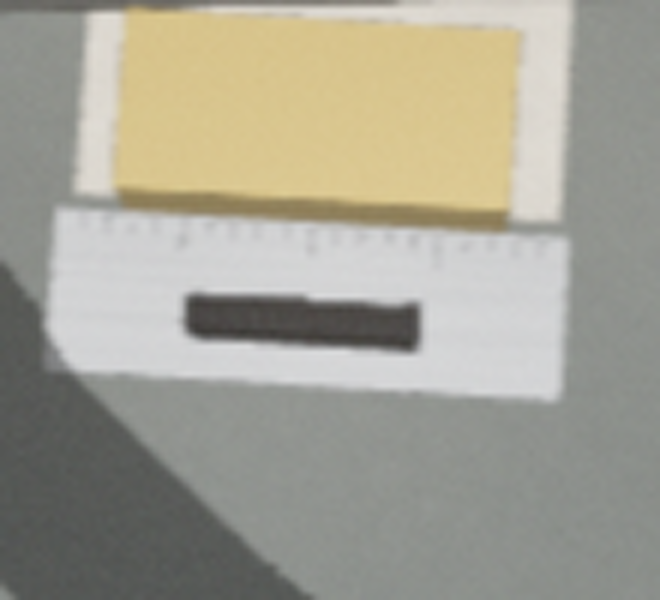

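View pics/s8.png

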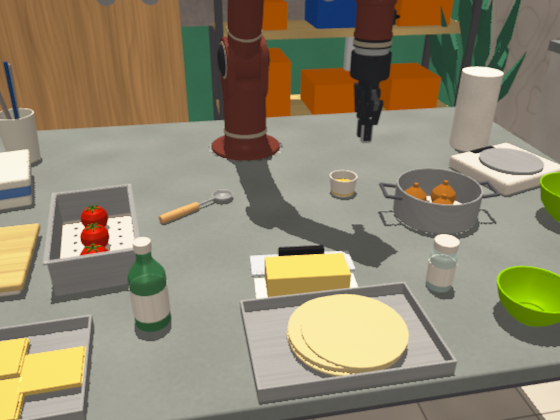

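The top crop shows the ruled edge from (55,206) to (570,236), parallel to the cheese foot from about (121,209) to (503,230), within 1 mm and past both ends. In the scene view the produce is in its containers and the other things look undisturbed.

```bash
python3 -m jog '[[[0,0,0,0,0,0],[0,0,0,0,0,0],[0,0,0,0,0,0],[0,0,0,0,0,0]]]'; python3 -c "
from workcell import robot
print(robot.job_done())"
```

```text
t: 47.63
tool_pos: [0.493, 0.1728, 0.2011]
eef_rot: [0.738, 0.675, -0.0, 0.0]
force: [0.7, -0.5, -0.0]
grip_width: 0.0256
gripper_force: 0.0
the job is handed in; nothing more can be done
None
```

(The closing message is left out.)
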